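# Blow off the contact wheels and case them

## Task

The grinder's contact wheels lying about the bench (two or three of them) are dusty: set them all flat, hub up, in the tray in front of the air gun, then with all of them there squeeze the gun's trigger fully, hold it in for a second and let it spring back. Then put the wheels flat, hub up, in the grey case, shut the lid and swing the hasp fully down over the catch. Leave the spray can and the cork sanding block where they are.

Things in the scene. Friction and masses are not known exactly. Their poses are not given: they have to be found in the camera images.
- wheel1_mid (a point): grinder contact wheel (all alike): black rubber disc 60 mm across, 22 mm thick, lying flat, with an aluminium hub 26 mm across standing 30 mm above the disc's top (52 mm tall in all), about 0.2 kg; the point is on its axis, half-way up (26 mm above its underside), z along the axis to the hub. Absent in some runs
- wheel2_mid (a point): grinder contact wheel (all alike): black rubber disc 60 mm across, 22 mm thick, lying flat, with an aluminium hub 26 mm across standing 30 mm above the disc's top (52 mm tall in all), about 0.2 kg; the point is on its axis, half-way up (26 mm above its underside), z along the axis to the hub. Absent in some runs
- wheel3_mid (a point): grinder contact wheel (all alike): black rubber disc 60 mm across, 22 mm thick, lying flat, with an aluminium hub 26 mm across standing 30 mm above the disc's top (52 mm tall in all), about 0.2 kg; the point is on its axis, half-way up (26 mm above its underside), z along the axis to the hub. Absent in some runs
- wheel4_mid (a point): grinder contact wheel (all alike): black rubber disc 60 mm across, 22 mm thick, lying flat, with an aluminium hub 26 mm across standing 30 mm above the disc's top (52 mm tall in all), about 0.2 kg; the point is on its axis, half-way up (26 mm above its underside), z along the axis to the hub. Absent in some runs
- station: blow-off station, fixed: square steel tray 180 x 180 mm, lip 16 mm high (wall and floor 5 mm, inside 170 x 170 mm). Origin under the tray's centre; x points from the tray to the air gun behind it, which lies clamped on its side, barrel along x at y = 0 (34 mm thick, x = 95 to 190 mm, top 88 mm up, the clamp's bar 94 mm), nozzle to the tray
- gun_grip (a point): middle of the gun's fixed black grip, level with its mid-plane 70 mm above the bench, at x = 163, y = 72 mm of the station (axes as the station's). The grip sticks out along y: x = 150 to 176 mm, y to 130 mm, 56 to 84 mm above the bench, which is bare below grip and trigger. The trigger blade is on its tray (-x) side, so both can be pinched from above along x
- trigger (a joint): trigger angle: 0 let go, 0.30 fully squeezed (stop); a spring returns it, about 10 N at full squeeze. Upright hinge at x = 140, y = 18 mm of the station; blade 68 mm long, 8 thick, 24 high, its tip swings to the grip (+x). At y = 65 mm its face is at x = 122 mm let go, 136 mm squeezed: blade and grip together measure 54 and 40 mm there
- trigger_face (a point): middle of the trigger blade's front face, 47 mm from its hinge; it moves with the blade
- case: wheel case, fixed: grey open box 190 x 190 mm, 66 mm high, wall and floor 6 mm (inside 178 x 178 mm), origin under its centre; the lid's hinge is along its +x rim, the hasp in the middle of its -x side
- lid (a joint): lid angle: 0 shut flat, grows as it opens, about 1.6 upright; the stiff hinge holds it where it is left (about 3 N at its edge moves it)
- lid_hinge (a point): on the lid's hinge line, middle, 66.5 mm above the bench at x = 95 mm of the case; the lid (8 mm thick, 190 x 190 mm) has its underside in the plane through this line
- lid_edge (a point): middle of the lid's free edge, on its outer (upper when shut) face, 190 mm from the hinge. Shut, this face is 74.5 mm above the bench; a small steel catch 12 mm high stands on it 34 mm in from this edge
- hasp (a joint): hasp angle: 0 lying flat over the shut lid with the catch through its slot, grows as it swings up and away from the lid (1.57 upright); it stays where it is left and moves with under 1 N at its end
- hasp_hinge (a point): middle of the hasp's hinge line, along the case's y, 78 mm above the bench, at x = -101 mm of the case
- hasp_end (a point): middle of the free end of the hasp, a steel strap 82 mm long, 44 mm wide and 4 mm thick, with a slot 30 to 52 mm from the hinge
- spraycan: bystander: white spray can, 60 mm across, 190 mm tall, upright; origin under its centre
- sandblock: bystander: cork sanding block 110 x 60 x 35 mm; origin under its centre
There are look-alikes about, which are no part of the job. What is shaped like the part that bears wheel2_mid but red is not meant.

How it is judged:
By the outcome, as a careful person would: the job done as asked, in the order asked, and still so for the second after the job is handed in, with the robot touching nothing.
Of wheel1, wheel2, wheel3, wheel4 only 2 to 3 are there at a start; the rules pass over those that are not, and their reading is None.
At some moment in a run one of wheel1, wheel2, wheel3, wheel4 may be knocked a few centimetres aside while the robot is not near it.
It also fails if it takes over 210 s, if anything falls off the work surface, if the arm or the gripper's body presses on something with over 40 N, if the wrist force passes 120 N, or if a joint passes its speed limit or range.

## Robot

A 7-joint arm with a two-finger parallel gripper is mounted at the origin on the work surface. World frame = base frame: x ahead of the robot, y to its left, z up, the work surface at z = 0. Lengths are in m, angles in rad, forces in N, time in s.
With the tool pointing down it reaches from about 0.4 to 0.875 m from the base axis. Payload 4.4 kg.
Tool frame: the origin (TCP) lies midway between the tips of the shut fingers; the grasp point (between the pads) lies 19 mm behind it; z points along the fingers, y is the direction in which the jaws open and shut (so a half turn about z gives the same grasp; the last joint's range is limited). The gripper opens to 85 mm and grips with 20 to 120 N. Pads are 22 mm wide; open, the fingers measure 114 mm over their backs; the gripper's body (76 mm by 85 mm) begins 54 mm behind the grasp point. The pads swing forward as they close: fully open they stand 13 mm farther back than shut.
Start: joints at [1.04, 0.628, 0.038, 1.517, -0.027, 0.996, -0.02], TCP at [0.291, -0.581, 0.231] pointing down, gripper open.
Joint ranges: [-3.06, 3.06], [-0.37, 2.12], [-1.25, 1.32], [0.18, 2.47], [-1.1, 4.24], [0.23, 1.98], [-2.94, 2.94]. Speed limits (rad/s): [2.57, 2.57, 3.14, 3.14, 3.14, 3.14, 3.14].

## Interface

Orientations are given as a unit quaternion [x, y, z, w].
In Python, from bench import movep, move_linear, move_joints, grip, dwell, ik, capture, PlanningError, job_done, trace, tip_of, read_clock, read_q, read_joint_vel, read_joint_torque, read_eef_pos, read_tool_rot, read_wrist_force, read_torque, read_gripper_width gives the robot as it stands. Calls block until the motion is done:
- movep(position, orientation): joint-space move of the TCP to a pose.
- move_linear(position, max_speed=0.15, rotation=None, f_stop=None): straight line of the TCP; rotation=None keeps the orientation; max_speed is the mean speed in m/s. With f_stop (N) it stops when the force on the tool has changed by that much, and returns True; else False.
- move_joints(angles): joint-space move.
- grip(opening, f_grip=None): finger opening in m; f_grip is the grip in N (None keeps the last); returns when the fingers have stopped.
- dwell(seconds).
- ik(position, orientation): joint angles nearest the present ones, or None.
- capture(name): name is "side" or "top" or "wrist"; returns a dict with "color" (400x640x3 uint8, blue, green, red), "range_z" (400x640 float32, m along the optical axis (not along the pixel's ray), 0 where there is no reading), "intrinsics" (3x3 intrinsics, pixels), "R" (3x3) and "t" (3): a world point X has camera coordinates R X + t; the wrist camera has in their place "tool_from_camera" (4x4, takes a point from camera to tool coordinates, whose origin is the TCP and whose axes are the flange's). Camera axes: x right, y down, z forward; pixel columns grow to the right and rows downward; lengths in m; the calibration is good to about 2 mm. A picture is of the moment at which its call begins: read the wrist's pose just before it.
A pose or a line that the arm cannot do raises PlanningError and nothing moves.
- job_done(): hands the job in, once; it reports no verdict.
Trained networks look in the newest picture that a camera, given by its name, has taken for a name from the list of things; names that differ only in an ending like _2 or _b are one class to them, and where a whole thing is asked for, a point or a joint stands for the part that bears it (a point fixed in the world has none). Each returns a list of dicts, best first, with "conf" (0 to 1); they miss things now and then, are a little off and sometimes report something else, mostly with a low value. They report only what shows in the picture. A call takes as long as a camera call. They do not tell look-alikes from the thing itself.
- trace(camera, target): "pixels" (400x640 bool, what is visible of it).
- tip_of(camera, target): "point" ([x, y, z] in m, in the coordinates of the camera as it stood for that picture, good to about 4 mm: a listed point, or the origin of a listed thing).
Readings, each from a call of its own:
- read_clock(): time.
- read_q(): joint angles.
- read_joint_vel(): joint speeds.
- read_joint_torque(): joint torques, N m.
- read_eef_pos(): TCP position.
- read_tool_rot(): TCP orientation.
- read_wrist_force(): force on the tool from outside, world axes, zero at the start.
- read_torque(): the same for the moment, N m.
- read_gripper_width(): finger opening in m.
Only numpy, scipy, OpenCV 4.12 (cv2) and the standard library are available. Lean on these libraries where they do the work, as an engineer would, in place of code of your own. Each camera call takes 0.05 s, during which the arm holds its last target.

## Working session

There is one attempt and no reset: what is moved stays moved. The work goes in short steps, each a Python script; the robot and the scene stay as the last script left them, time stands still between calls to the robot, and variables do not carry over. Pictures are saved under pics/ and viewed, and the job is handed in when it is done.

```bash
ls -la; mkdir -p pics; python3 - <<'E'
from bench import *
import cv2, numpy as np
print(read_clock(), read_eef_pos(), read_tool_rot(), read_gripper_width())
for n in ["side","top","wrist"]:
    c=capture(n); cv2.imwrite(f"pics/{n}0.png",c["color"])
    print(n,c["intrinsics"].tolist(), {k:np.round(v,3).tolist() for k,v in c.items() if k in("R","t","tool_from_camera")})
E
```

```text
total 12
drwxr-xr-x  3 agent agent 4096 Dec  7 15:49 .
drwxr-xr-x 23 root  root  4096 Dec  7 15:49 ..
drwxr-xr-x  2 agent agent 4096 Dec  7 15:49 pics
0.0 [ 0.29110131 -0.58047792  0.23039076] [ 9.73117967e-01  2.30305320e-01 -2.23565007e-04 -9.11567571e-04] 0.08538181988929716
side [[459.8326367759409, 0.0, 314.0572471824284], [0.0, 459.8326367759409, 196.90623471855955], [0.0, 0.0, 1.0]] {'R': [[-0.389, -0.921, -0.005], [-0.511, 0.22, -0.831], [0.766, -0.321, -0.557]], 't': [0.223, 0.333, 1.086]}
top [[506.6274717545151, 0.0, 326.7645325843613], [0.0, 506.6274717545151, 194.34479812042494], [0.0, 0.0, 1.0]] {'R': [[-0.026, -1.0, -0.016], [-0.995, 0.027, -0.091], [0.091, 0.014, -0.996]], 't': [0.03, 0.517, 1.312]}
wrist [[293.32572223989547, 0.0, 316.49325704171946], [0.0, 293.32572223989547, 198.56397364918223], [0.0, 0.0, 1.0]] {'tool_from_camera': [[0.001, -0.955, -0.296, 0.076], [1.0, 0.0, 0.001, -0.0], [-0.001, -0.296, 0.955, -0.142], [0.0, 0.0, 0.0, 1.0]]}
```

View pics/top0.png

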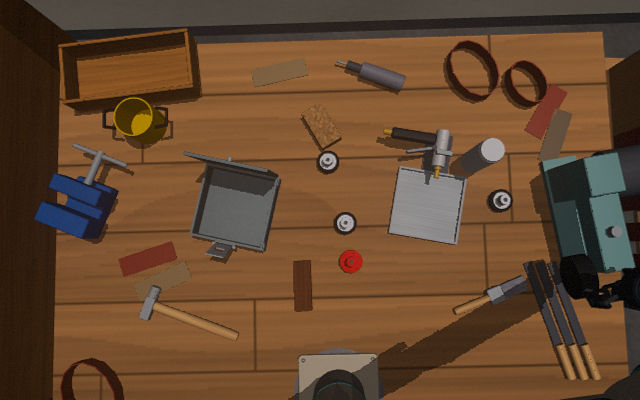

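View pics/side0.png

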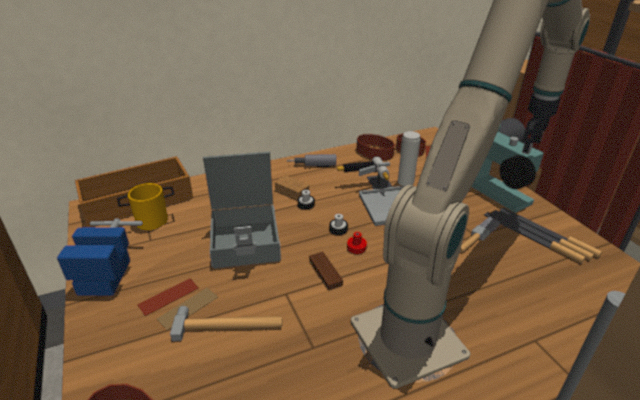

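View pics/wrist0.png

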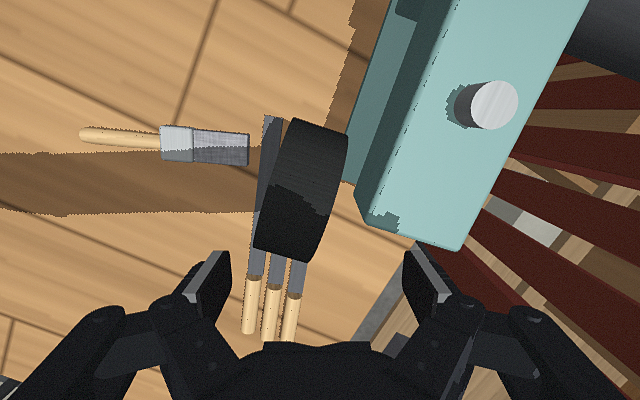

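```bash
cat > h.py <<'E'
from bench import *
import cv2, numpy as np
from scipy.spatial.transform import Rotation as Rot
def cap(n):
    if n=="wrist":
        p=np.array(read_eef_pos()); q=np.array(read_tool_rot())
        c=capture(n); T=np.eye(4); T[:3,:3]=Rot.from_quat(q).as_matrix(); T[:3,3]=p
        c["T"]=T@c["tool_from_camera"]
    else:
        c=capture(n); T=np.eye(4); T[:3,:3]=c["R"].T; T[:3,3]=-c["R"].T@c["t"]; c["T"]=T
    return c
def w(c,p): return c["T"][:3,:3]@np.asarray(p)+c["T"][:3,3]
def cloud(c):
    K=c["intrinsics"]; z=c["range_z"]; v,u=np.indices(z.shape)
    P=np.stack([(u-K[0,2])/K[0,0]*z,(v-K[1,2])/K[1,1]*z,z],-1)
    P=P@c["T"][:3,:3].T+c["T"][:3,3]; P[z<=0]=np.nan; return P
def ray(c,u,v,h):
    K=c["intrinsics"]; d=c["T"][:3,:3]@np.array([(u-K[0,2])/K[0,0],(v-K[1,2])/K[1,1],1]); o=c["T"][:3,3]
    return o+d*(h-o[2])/d[2]
def proj(c,X):
    T=np.linalg.inv(c["T"]); p=T[:3,:3]@np.asarray(X)+T[:3,3]; K=c["intrinsics"]
    return K[0,0]*p[0]/p[2]+K[0,2],K[1,1]*p[1]/p[2]+K[1,2]
E
python3 - <<'E'
from h import *
np.set_printoptions(precision=4,suppress=True)
for n in ["top","side"]:
    c=cap(n); 
    for t in ["wheel1_mid","station","gun_grip","trigger_face","case","lid_hinge","lid_edge","hasp_hinge","hasp_end","spraycan","sandblock"]:
        for d in tip_of(n,t)[:5]:
            X=w(c,d["point"]); print(n,t,round(d["conf"],2),X,np.round(proj(c,X)))
    if n=="top":
        img=c["color"]; a=cv2.resize(img[140:280,290:530],None,fx=3.3,fy=3.3,interpolation=cv2.INTER_CUBIC); cv2.imwrite("pics/topcrop.png",a)
        a=cv2.resize(img[140:270,180:290],None,fx=4.5,fy=4.5,interpolation=cv2.INTER_CUBIC); cv2.imwrite("pics/casecrop.png",a)
E
```

```text
top station 0.8 [ 0.482  -0.2459  0.002 ] [426. 206.]
top gun_grip 0.59 [ 0.6581 -0.2101  0.0719] [413. 136.]
top gun_grip 0.33 [0.392  0.2811 0.0775] [222. 245.]
top trigger_face 0.66 [ 0.6182 -0.211   0.0685] [414. 151.]
top case 0.77 [0.4899 0.2538 0.0026] [239. 208.]
top case 0.53 [0.5798 0.2359 0.2544] [225. 159.]
top lid_hinge 0.6 [0.5818 0.2315 0.0685] [242. 170.]
top lid_edge 0.92 [0.5813 0.2376 0.2521] [224. 159.]
top hasp_hinge 0.65 [0.3931 0.2811 0.0777] [222. 244.]
top hasp_hinge 0.33 [ 0.6176 -0.2148  0.0691] [416. 151.]
top hasp_hinge 0.32 [0.604  0.0099 0.0253] [328. 162.]
top hasp_end 0.48 [0.3696 0.2858 0.1581] [213. 255.]
top spraycan 0.79 [ 0.5963 -0.3708  0.0013] [470. 162.]
top sandblock 0.65 [0.7054 0.0247 0.0009] [322. 126.]
side station 0.64 [ 0.4846 -0.2508 -0.001 ] [393. 206.]
side gun_grip 0.69 [ 0.6566 -0.2075  0.0715] [359. 166.]
side trigger_face 0.7 [ 0.6147 -0.2065  0.0675] [364. 173.]
side case 0.75 [0.4963 0.2573 0.002 ] [245. 242.]
side lid_hinge 0.68 [0.5851 0.2339 0.0675] [243. 206.]
side lid_edge 0.83 [0.5834 0.2383 0.2594] [235. 152.]
side hasp_end 0.86 [0.363  0.2868 0.155 ] [243. 229.]
side spraycan 0.58 [ 0.5943 -0.3691  0.0004] [406. 182.]
side sandblock 0.58 [0.7026 0.0302 0.0032] [292. 191.]
```

View pics/topcrop.png

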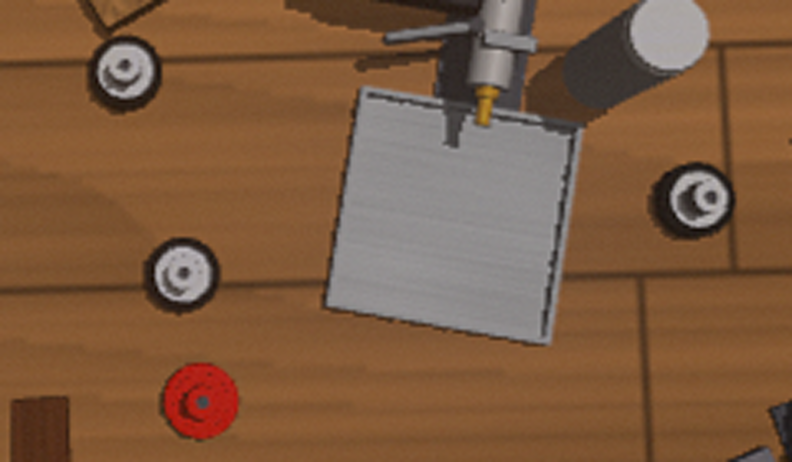

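View pics/casecrop.png

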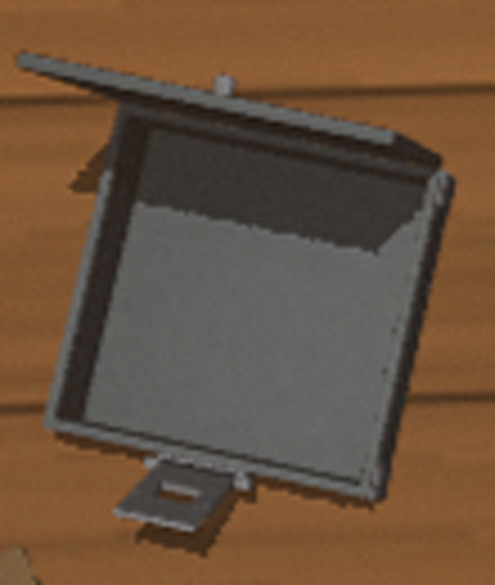

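```bash
python3 - <<'E'
from h import *
np.set_printoptions(precision=4,suppress=True)
for n in ["top","side"]:
    c=cap(n); P=cloud(c)
    for i in (1,2):
        for d in tip_of(n,f"wheel{i}_mid"): X=w(c,d["point"]); print(n,i,"tip",round(d["conf"],2),X,np.round(proj(c,X)))
        for d in trace(n,f"wheel{i}_mid"):
            m=d["pixels"]; v,u=np.nonzero(m); Q=P[m]; Q=Q[~np.isnan(Q[:,0])]
            hub=Q[Q[:,2]>0.042]; dsc=Q[Q[:,2]<.03]
            print(n,i,"mask",round(d["conf"],2),m.sum(),u.mean(),v.mean(),"hub",len(hub),np.median(hub,0),"zpct",np.percentile(Q[:,2],[2,50,98]))
    # geometric: hub tops near guesses
    for g in [(.604,.01),(.483,-.02),(.51,-.36),(.41,-.035)]:
        D=np.hypot(P[...,0]-g[0],P[...,1]-g[1]); m=(D<.07)&(P[...,2]>.046)&(P[...,2]<.06)
        print(n,g,m.sum(),P[m].mean(0), (P[m].max(0)+P[m].min(0))/2)
    if n=="top":
        for nm,g,zl,zh,R in [("tray",(.483,-.247),.011,.022,.14),("trayall",(.483,-.247),.002,.022,.14),("case",(.491,.255),.058,.072,.15)]:
            m=(np.hypot(P[...,0]-g[0],P[...,1]-g[1])<R)&(P[...,2]>zl)&(P[...,2]<zh)
            m=cv2.morphologyEx(m.astype(np.uint8),cv2.MORPH_OPEN,np.ones((2,2))).astype(bool)
            print(nm,m.sum(),cv2.minAreaRect(P[m][:,:2].astype(np.float32)*1000))
E
```

```text
top 1 mask 0.44 6495 234.1328714395689 204.82971516551194 hub 1769 [0.5391 0.262  0.0686] zpct [0.0004 0.008  0.2563]
top 2 tip 0.61 [ 0.4392 -0.026   0.025 ] [344. 224.]
top 2 mask 0.93 413 350.17433414043586 261.08474576271186 hub 80 [ 0.3404 -0.041   0.0518] zpct [0.0162 0.0229 0.0548]
top 2 mask 0.58 406 344.6650246305419 222.91379310344828 hub 77 [ 0.4422 -0.0288  0.0519] zpct [0.0154 0.0229 0.0555]
top (0.604, 0.01) 77 [0.6057 0.0127 0.0516] [0.6056 0.0118 0.0521]
top (0.483, -0.02) 75 [ 0.4415 -0.0287  0.0523] [ 0.4411 -0.0278  0.0532]
top (0.51, -0.36) 20 [ 0.5634 -0.3649  0.0534] [ 0.5345 -0.3874  0.0527]
top (0.41, -0.035) 118 [ 0.4067 -0.0327  0.0522] [ 0.3965 -0.0339  0.053 ]
tray 508 ((482.40386962890625, -252.65182495117188), (185.53855895996094, 182.3424835205078), 78.39466857910156)
trayall 4101 ((371.21514892578125, -375.05181884765625), (0.0, 71.00118255615234), 0.0)
case 765 ((488.02545166015625, 259.816650390625), (202.7765350341797, 193.41819763183594), 76.52875518798828)
side 1 mask 0.42 3489 239.16738320435655 179.3525365434222 hub 3465 [0.5771 0.2374 0.1719] zpct [0.073  0.1714 0.2573]
side 2 tip 0.77 [ 0.4394 -0.0281  0.0277] [339. 223.]
side 2 tip 0.55 [ 0.3376 -0.0359  0.0247] [357. 242.]
side 2 mask 0.77 288 338.1041666666667 224.97569444444446 hub 51 [ 0.4363 -0.0246  0.0519] zpct [0.0042 0.0236 0.0548]
side (0.604, 0.01) 38 [0.6027 0.0158 0.0524] [0.606  0.0139 0.0524]
side (0.483, -0.02) 48 [ 0.4379 -0.0261  0.0523] [ 0.4374 -0.0263  0.0515]
side (0.51, -0.36) 38 [ 0.5714 -0.3635  0.0525] [ 0.5715 -0.3626  0.0531]
side (0.41, -0.035) 71 [ 0.4081 -0.0301  0.0526] [ 0.3949 -0.0323  0.0515]
```

```bash
cat >> h.py <<'E'
np.set_printoptions(precision=4,suppress=True)
def yq(a): return [np.cos(a/2),np.sin(a/2),0.,0.]
def hubs(c,g,R=.05,z0=.044,z1=.06):
    P=cloud(c); m=(np.hypot(P[...,0]-g[0],P[...,1]-g[1])<R)&(P[...,2]>z0)&(P[...,2]<z1)
    if m.sum()<5: return None
    v,u=np.nonzero(m)
    return m.sum(),np.median(P[m],0),(P[m].max(0)+P[m].min(0))/2
E
python3 - <<'E'
from h import *
c=cap("top"); g=ray(c,500,201,.05); print(g,hubs(c,g))
c2=cap("side"); print(hubs(c2,g))
for n,cc in (("top",c),("side",c2)):
  for t in ["station","case"]:
    for d in trace(n,t)[:2]:
        m=d["pixels"]; v,u=np.nonzero(m); pts=np.c_[u,v].astype(np.float32)
        print(n,t,round(d["conf"],2),m.sum(),u.min(),u.max(),v.min(),v.max())
for yaw in [0,.8,1.6,2.4,3.1,-2.4,-1.6,-.8]:
    print(yaw, [None if (q:=ik([*g[:2],z],yq(yaw))) is None else np.round(q,2) for z in (.2,.027)])
E
```

```text
[ 0.4858 -0.4282  0.05  ] (np.int64(88), array([ 0.4904, -0.4387,  0.0516]), array([ 0.4891, -0.4388,  0.0519]))
None
top station 0.67 6251 383 465 128 243
top case 0.56 6790 184 281 152 258
side station 0.85 1723 338 401 157 224
side case 0.86 7486 203 281 151 267
0 [array([ 0.59,  0.66,  0.16,  1.56, -0.12,  0.93, -0.79]), array([ 0.62,  0.88,  0.11,  1.66, -0.14,  0.6 , -0.77])]
0.8 [array([ 0.71,  0.66, -0.05,  1.56,  0.04,  0.93, -0.12]), array([ 0.7 ,  0.88, -0.03,  1.66,  0.04,  0.6 , -0.13])]
1.6 [array([ 0.83,  0.67, -0.25,  1.55,  0.19,  0.95,  0.54]), array([ 0.78,  0.88, -0.17,  1.66,  0.23,  0.62,  0.51])]
2.4 [array([ 0.95,  0.69, -0.47,  1.55,  0.36,  0.99,  1.2 ]), array([ 0.89,  0.91, -0.37,  1.65,  0.48,  0.67,  1.11])]
3.1 [array([ 1.05,  0.73, -0.65,  1.55,  0.49,  1.03,  1.79]), array([ 0.99,  0.94, -0.54,  1.65,  0.66,  0.74,  1.66])]
-2.4 [array([ 0.24,  0.79,  0.82,  1.57, -0.64,  1.06, -2.74]), array([ 0.3 ,  1.01,  0.69,  1.67, -0.86,  0.79, -2.57])]
-1.6 [array([ 0.34,  0.73,  0.6 ,  1.57, -0.47,  0.99, -2.09]), array([ 0.4 ,  0.94,  0.49,  1.67, -0.64,  0.7 , -1.95])]
-0.8 [array([ 0.46,  0.69,  0.38,  1.56, -0.29,  0.95, -1.44]), array([ 0.5 ,  0.91,  0.3 ,  1.67, -0.41,  0.63, -1.34])]
```

```bash
python3 - <<'E'
from h import *
movep([.489,-.438,.20],yq(2.9)); grip(.06,40)
c=cap("wrist"); cv2.imwrite("pics/w1.png",c["color"]); print(hubs(c,(.489,-.438)),proj(c,[.489,-.438,.052]),read_clock(),read_gripper_width())
E
```

```text
(np.int64(498), array([ 0.4891, -0.4398,  0.0515]), array([ 0.4901, -0.44  ,  0.049 ])) (np.float64(316.66129019380804), np.float64(185.38050539260274)) 4.0417 0.05963883539508574
```

View pics/w1.png

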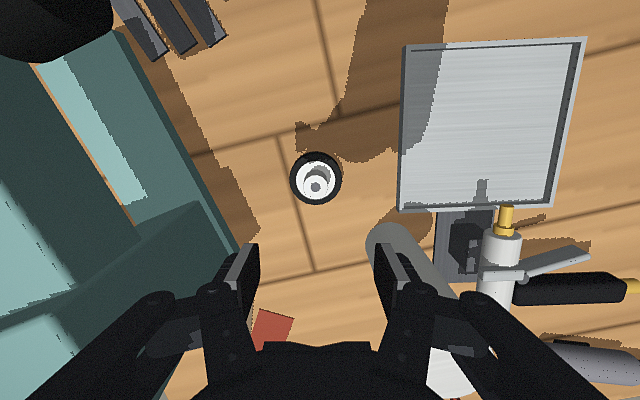

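```bash
python3 - <<'E'
from h import *
c=cap("wrist"); P=cloud(c)
u=np.indices(P.shape[:2])
D=np.hypot(P[...,0]-.489,P[...,1]+.439); m=(D<.14)&(P[...,2]>.03)&(D>.035)&(u[0]<240)
Q=P[m]; D=D[m]; i=np.argsort(D)[::40][:12]; print(np.c_[Q[i],D[i]])
for t in ["station","gun_grip","trigger_face"]:
    for d in tip_of("wrist",t)[:2]: print(t,round(d["conf"],2),w(c,d["point"]))
for d in trace("wrist","station")[:1]:
    Q=P[d["pixels"]]; Q=Q[np.isfinite(Q).all(1)&(Q[:,2]>.009)&(Q[:,2]<.02)]
    print(len(Q),cv2.minAreaRect((Q[:,:2]*1000).astype(np.float32)))
    im=c["color"].copy(); im[d["pixels"]]=im[d["pixels"]]//2+np.array([0,0,127],np.uint8); cv2.imwrite("pics/m1.png",im)
E
```

```text
[[ 0.5705 -0.3868  0.0342  0.0968]
 [ 0.5669 -0.3779  0.0437  0.099 ]
 [ 0.5669 -0.3742  0.0377  0.1013]
 [ 0.5665 -0.3693  0.0541  0.1042]
 [ 0.568  -0.366   0.0528  0.1076]
 [ 0.5689 -0.3602  0.0435  0.1122]
 [ 0.572  -0.3544  0.0372  0.1185]
 [ 0.5058 -0.5703  0.0501  0.1324]
 [ 0.5089 -0.5702  0.0642  0.1327]
 [ 0.5073 -0.5706  0.0746  0.1328]
 [ 0.5145 -0.5695  0.0363  0.133 ]
 [ 0.5075 -0.5708  0.0694  0.1331]]
station 0.7 [ 0.485  -0.2408 -0.0009]
gun_grip 0.81 [ 0.6593 -0.2099  0.0663]
trigger_face 0.88 [ 0.6144 -0.2129  0.0677]
4669 ((512.619384765625, -253.85308837890625), (181.51341247558594, 239.15606689453125), 78.6855239868164)
```

View pics/m1.png

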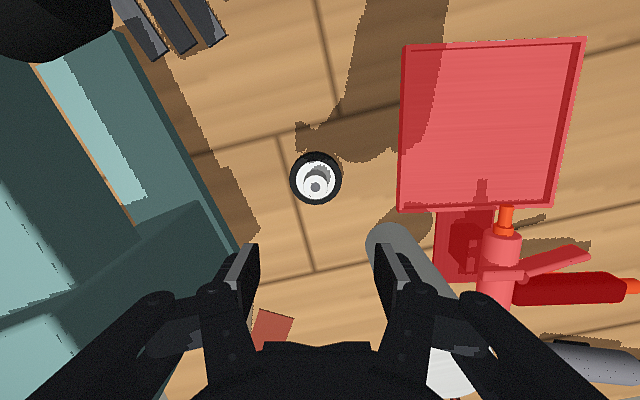

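```bash
cat >> h.py <<'E'
def pick(x,y,yaw,zf=.027,hi=.2,op=.06):
    if read_gripper_width()<op-.004 or read_gripper_width()>op+.004: grip(op,40)
    movep([x,y,hi],yq(yaw))
    move_linear([x,y,.085],.2)
    print("stop",move_linear([x,y,zf],.06,f_stop=12),read_eef_pos())
    grip(.0,40); print("w",read_gripper_width(),"F",read_wrist_force())
    move_linear([x,y,hi],.2); print("w up",read_gripper_width(),read_wrist_force())
E
python3 - <<'E'
from h import *
c=cap("wrist")
C=np.array([ray(c,*p,.016)[:2] for p in [(404,45),(586,37),(552,208),(397,211)]])
print(C,C.mean(0),[np.linalg.norm(C[i]-C[i-1]) for i in range(4)],cv2.minAreaRect((C*1000).astype(np.float32)))
pick(.489,-.4395,2.9)
c=cap("wrist"); cv2.imwrite("pics/w2.png",c["color"]); print(read_clock())
E
```

```text
[[ 0.3781 -0.3205]
 [ 0.4142 -0.1439]
 [ 0.5907 -0.1782]
 [ 0.5511 -0.3555]] [ 0.4835 -0.2495] [np.float64(0.1764775568389688), np.float64(0.18029205874381632), np.float64(0.17985015854546335), np.float64(0.18172619273071852)] ((484.41156005859375, -249.33941650390625), (182.0103759765625, 179.84193420410156), 78.45794677734375)
stop False [ 0.4893 -0.4397  0.0274]
w 0.024392988686316192 F [-0.7449 -0.7872  2.7293]
w up 0.024510453927636337 [ 0.1231  0.5544 -2.5019]
7.9083
```

View pics/w2.png

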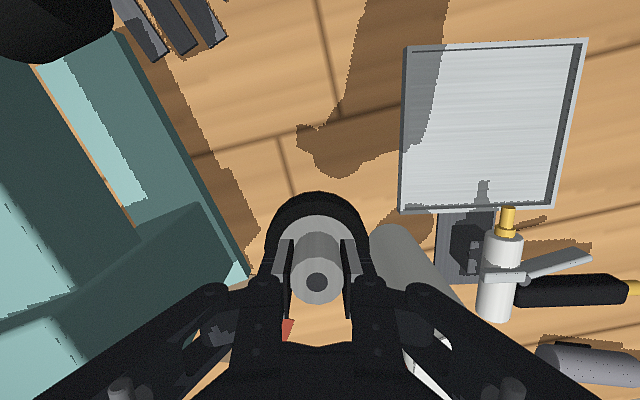

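```bash
cat >> h.py <<'E'
ST=np.array([.484,-.2493]); SA=-.2007
def fr(o,a,x,y): return o+np.array([np.cos(a)*x-np.sin(a)*y,np.sin(a)*x+np.cos(a)*y])
def st(x,y): return fr(ST,SA,x,y)
def place(x,y,yaw,zf=.032,hi=.2,op=.048,lo=.09):
    movep([x,y,hi],yq(yaw)); move_linear([x,y,lo],.2)
    print("touch",move_linear([x,y,zf-.002],.04,f_stop=6),read_eef_pos())
    grip(op); move_linear([x,y,hi],.2); print("placed",read_clock())
E
python3 - <<'E'
from h import *
p=st(-.042,-.042); print(p); place(*p,2.9)
t=cap("top"); s=cap("side")
for g in [(.605,.0125),(.439,-.0275)]: print(hubs(t,g),hubs(s,g))
movep([.605,.0125,.25],yq(2.9))
c=cap("wrist"); print(hubs(c,(.605,.0125)),hubs(c,(.439,-.0275)), hubs(c,p)); cv2.imwrite("pics/w3.png",c["color"])
cv2.imwrite("pics/w3c.png",cv2.resize(t["color"][140:280,290:530],None,fx=3.3,fy=3.3,interpolation=cv2.INTER_CUBIC))
E
```

```text
[ 0.4345 -0.2821]
touch True [ 0.4344 -0.282   0.0324]
placed 11.975
(np.int64(79), array([0.6047, 0.0129, 0.052 ]), array([0.6056, 0.0118, 0.0532])) (np.int64(41), array([0.6013, 0.0155, 0.053 ]), array([0.6026, 0.0145, 0.0512]))
(np.int64(78), array([ 0.442 , -0.0288,  0.052 ]), array([ 0.441 , -0.0278,  0.0511])) (np.int64(53), array([ 0.4363, -0.025 ,  0.0516]), array([ 0.4406, -0.0266,  0.0508]))
(np.int64(374), array([0.6049, 0.0129, 0.0516]), array([0.6055, 0.013 , 0.049 ])) (np.int64(576), array([ 0.4419, -0.0282,  0.0518]), array([ 0.4416, -0.0289,  0.0493])) (np.int64(715), array([ 0.4365, -0.2774,  0.0565]), array([ 0.4359, -0.2816,  0.0519]))
```

View pics/w3.png

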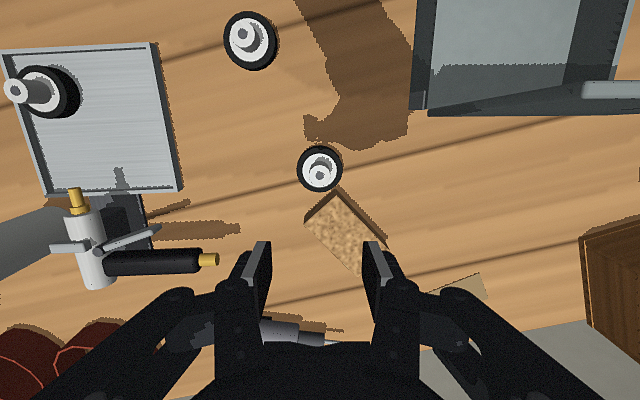

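View pics/w3c.png

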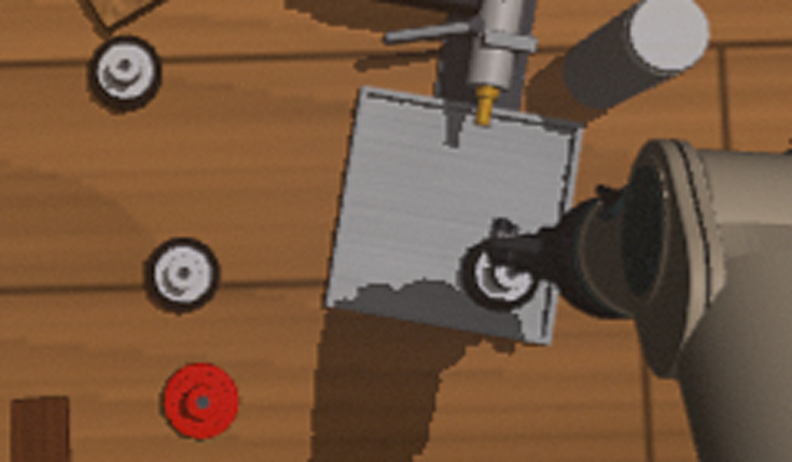

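```bash
python3 - <<'E'
from h import *
pick(.605,.0128,2.9)
place(*st(.03,0.0),2.9)
movep([.4415,-.0285,.25],yq(2.9)); c=cap("wrist"); h=hubs(c,(.4415,-.0285)); print(h)
cv2.imwrite("pics/w4.png",c["color"])
E
```

```text
stop False [0.6053 0.0129 0.0274]
w 0.024541731839755637 F [-0.3503 -0.4495  3.7017]
w up 0.02451682513060876 [-0.4942 -0.3518 -2.5807]
touch True [ 0.5132 -0.2552  0.0325]
placed 21.7333
(np.int64(376), array([ 0.4402, -0.0286,  0.0516]), array([ 0.4407, -0.0287,  0.0494]))
```

View pics/w4.png

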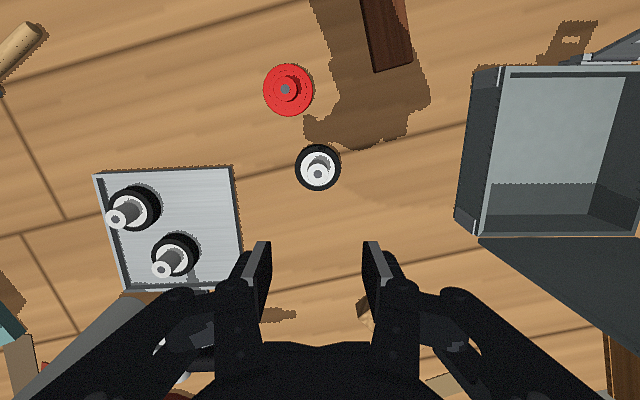

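```bash
python3 - <<'E'
from h import *
pick(.4408,-.0286,2.9)
place(*st(-.042,.042),2.9)
p=st(.156,.065); print(p)
movep([*p,.26],yq(SA+np.pi/2)); grip(.085)
c=cap("wrist"); cv2.imwrite("pics/w5.png",c["color"])
for t in ["station","gun_grip","trigger_face"]:
    for d in tip_of("wrist",t)[:2]: print(t,round(d["conf"],2),w(c,d["point"]))
for n,q in dict(grip=st(.163,.072),).items(): print(n,q,proj(c,[*q,.07]))
for xy in [(.150,.065),(.176,.065),(.122,.065)]: print(xy,proj(c,[*st(*xy),.083]))
print(read_q(),read_clock())
E
```

```text
stop False [ 0.441  -0.0286  0.0272]
w 0.024565007280576572 F [-0.5387 -0.2585  6.7435]
w up 0.025016703465964768 [ 0.5692  0.2325 -2.3613]
touch True [ 0.4511 -0.1997  0.0324]
placed 30.6833
[ 0.6498 -0.2167]
station 0.88 [ 0.4847 -0.2466  0.0028]
gun_grip 0.81 [ 0.6586 -0.2101  0.0671]
trigger_face 0.57 [ 0.6128 -0.2134  0.069 ]
grip [ 0.6581 -0.2112] (np.float64(322.73241852703075), np.float64(169.79608831445438))
(0.15, 0.065) (np.float64(311.27899267378774), np.float64(178.32823885996567))
(0.176, 0.065) (np.float64(334.5757919956194), np.float64(178.33752819409304))
(0.122, 0.065) (np.float64(286.1893873340417), np.float64(178.31823466480117))
[ 0.4113  0.6658 -0.2395  1.3664  0.1628  1.1284 -0.0492] 32.4917
```

View pics/w5.png

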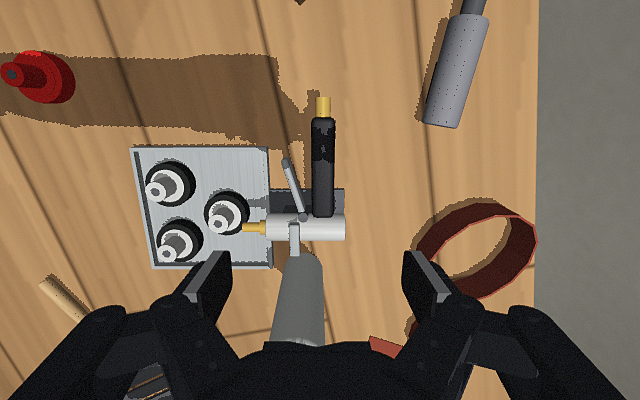

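```bash
python3 - <<'E'
from h import *
p=st(.156,.065); 
print(move_linear([*p,.12],.2,f_stop=15),move_linear([*p,.048],.08,f_stop=10),read_eef_pos(),read_wrist_force())
grip(.050,40); print(read_gripper_width(),read_wrist_force())
grip(.0,40); print(read_gripper_width(),read_wrist_force())
c=cap("wrist"); cv2.imwrite("pics/w6.png",c["color"])
for d in tip_of("wrist","trigger_face")[:2]: print(round(d["conf"],2),w(c,d["point"]))
dwell(.8); print(read_gripper_width(),read_wrist_force(),read_clock())
E
```

```text
False False [ 0.6504 -0.2168  0.0486] [0.8246 0.4155 0.302 ]
0.05003835227516789 [-5.8813  1.7771  3.9177]
0.03889716791121262 [-1.8854  1.1081  5.1453]
0.79 [ 0.6286 -0.2133  0.068 ]
0.03954903650204758 [-2.2983  0.9677  6.5293] 35.975
```

View pics/w6.png

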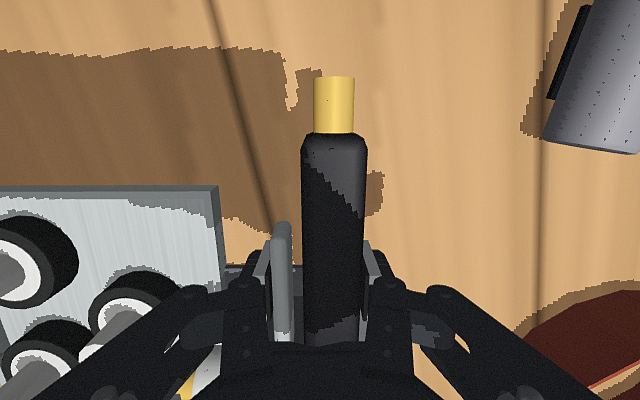

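```bash
python3 - <<'E'
from h import *
grip(0,70); print(read_gripper_width(),read_wrist_force())
for i in range(4): dwell(.4); print(read_gripper_width(),read_wrist_force())
c=cap("wrist"); cv2.imwrite("pics/w7.png",c["color"])
for d in tip_of("wrist","trigger_face")[:2]: print(round(d["conf"],2),w(c,d["point"]))
print(read_clock())
E
```

```text
0.03860991643259565 [-2.022   1.3542  6.2293]
0.03876752925781215 [-2.3669  2.3212  6.4717]
0.038602507678386376 [-3.763   1.0657  5.8164]
0.03884237676711941 [-3.2697  1.6754  6.5033]
0.03873171294296832 [-2.6954  1.7899  6.9272]
0.94 [ 0.6305 -0.212   0.0689]
37.8917
```

View pics/w7.png

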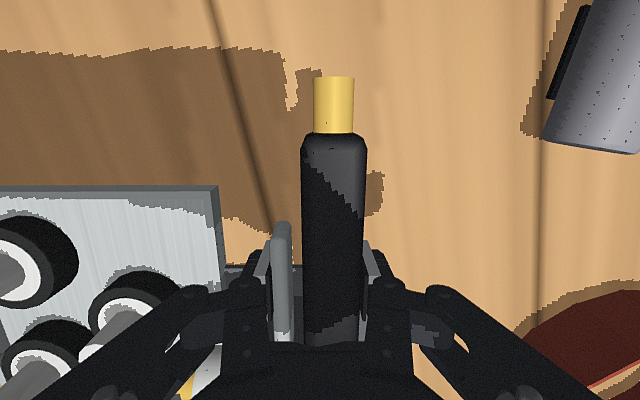

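```bash
python3 - <<'E'
from h import *
grip(.085,40); dwell(.5)
p=st(.156,.065)
move_linear([*p,.26],.2)
c=cap("wrist"); cv2.imwrite("pics/w8.png",c["color"])
for d in tip_of("wrist","trigger_face")[:2]: print(round(d["conf"],2),w(c,d["point"]))
# measure wheels from above tray, and the case from above it
p=st(-.015,0); movep([*p,.27],yq(2.9)); c=cap("wrist"); cv2.imwrite("pics/w9.png",c["color"])
for q in [(-.042,-.042),(-.042,.042),(.03,0)]: print(st(*q),hubs(c,st(*q),R=.035,z0=.05,z1=.065))
print(read_clock())
E
```

```text
0.73 [ 0.6165 -0.2141  0.0732]
[ 0.4345 -0.2821] (np.int64(357), array([ 0.4349, -0.2817,  0.0566]), array([ 0.4352, -0.2822,  0.0553]))
[ 0.4512 -0.1998] (np.int64(359), array([ 0.4505, -0.1999,  0.0565]), array([ 0.4508, -0.2001,  0.0548]))
[ 0.5134 -0.2553] (np.int64(315), array([ 0.5123, -0.255 ,  0.0566]), array([ 0.5135, -0.2553,  0.0543]))
41.5833
```

View pics/w8.png

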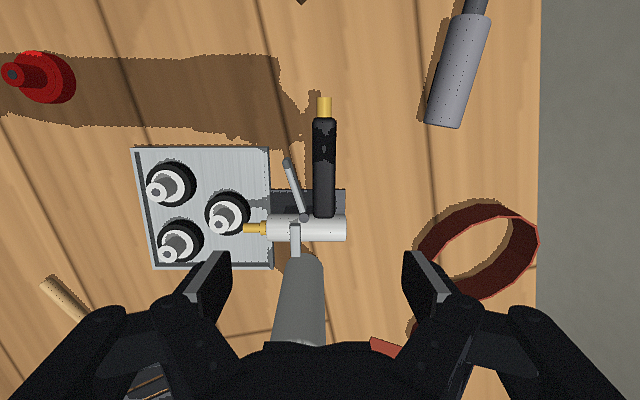

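View pics/w9.png

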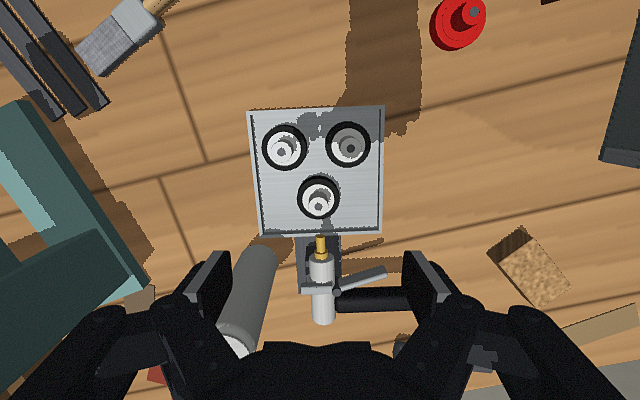

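```bash
python3 - <<'E'
from h import *
movep([.44,.25,.34],yq(2.9)); c=cap("wrist"); cv2.imwrite("pics/w10.png",c["color"])
for t in ["case","lid_hinge","lid_edge","hasp_hinge","hasp_end"]:
    for d in tip_of("wrist",t)[:1]: print(t,round(d["conf"],2),w(c,d["point"]))
P=cloud(c); m=(np.hypot(P[...,0]-.49,P[...,1]-.255)<.15)&(P[...,2]>.061)&(P[...,2]<.071); m[240:]=0
Q=P[m].astype(np.float32); print(m.sum(),cv2.minAreaRect(Q[:,:2]*1000))
print(read_clock())
E
```

```text
case 0.72 [0.4903 0.2571 0.0008]
lid_hinge 0.67 [0.5791 0.2355 0.0655]
lid_edge 0.67 [ 0.6997  0.0259 -0.0007]
hasp_hinge 0.9 [0.3927 0.2782 0.0793]
hasp_end 0.72 [0.3684 0.2835 0.1602]
1621 ((478.8272705078125, 258.23028564453125), (190.28421020507812, 170.4271697998047), 76.56388092041016)
43.7083
```

View pics/w10.png

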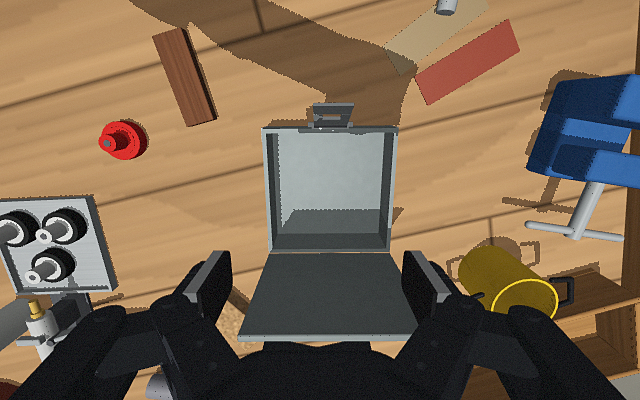

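```bash
python3 - <<'E'
from h import *
c=cap("wrist")
C=np.array([ray(c,*p,.066)[:2] for p in [(262,128),(398,126.5)]]); print(C,np.linalg.norm(C[0]-C[1]))
a=-.2346; e=np.array([np.cos(a),np.sin(a)]); d=C[1]-C[0]; print("yaw",np.arctan2(-d[0],d[1]))
print("centre",C.mean(0)+.095*e)
P=cloud(c); m=(np.hypot(P[...,0]-.49,P[...,1]-.255)<.15)&(P[...,2]>.061)&(P[...,2]<.071); m[240:]=0
Q=P[m][:,:2]-[.49,.2565]; L=Q@np.array([[np.cos(a),-np.sin(a)],[np.sin(a),np.cos(a)]]); print(np.percentile(L,[1,99],0))
for z in(.3,.2,.033):
  for yaw in (a+np.pi/2,a-np.pi/2):
    print(z,yaw,[ik([*fr(np.array([.49,.2565]),a,x,y),z],yq(yaw)) for x,y in [(.036,0),(-.036,.042),(-.036,-.042)]])
E
```

```text
[[0.3746 0.188 ]
 [0.4176 0.3708]] 0.18778549465126615
yaw -0.23111359797004485
centre [0.4885 0.2573]
[[-0.0949 -0.0958]
 [ 0.0702  0.0939]]
0.3 1.3361963267948966 [array([-0.1435,  0.5014, -0.5398,  1.6161,  0.2806,  1.1022, -0.9912]), array([-0.2627,  0.4648, -0.5548,  1.681 ,  0.272 ,  1.0736, -1.1355]), array([-0.0951,  0.3771, -0.5908,  1.826 ,  0.2445,  1.0114, -1.0189])]
0.3 -1.8053963267948965 [array([ 0.1931,  0.7291, -1.2396,  1.607 ,  0.707 ,  1.3248,  1.7562]), array([ 0.013 ,  0.6046, -1.0584,  1.6738,  0.5603,  1.2006,  1.7257]), array([ 0.1873,  0.5011, -1.0572,  1.8194,  0.486 ,  1.1101,  1.8644])]
0.2 1.3361963267948966 [array([-0.1801,  0.6035, -0.4869,  1.7415,  0.3506,  0.8839, -1.0536]), array([-0.3085,  0.5716, -0.4942,  1.8078,  0.3488,  0.8494, -1.2043]), array([-0.1643,  0.4974, -0.5143,  1.9581,  0.3432,  0.7719, -1.1105])]
0.2 -1.8053963267948965 [array([ 0.1785,  0.864 , -1.2219,  1.7316,  0.8729,  1.2019,  1.6193]), array([-0.0011,  0.7465, -1.0601,  1.7995,  0.747 ,  1.059 ,  1.5612]), array([ 0.1551,  0.6626, -1.0595,  1.9502,  0.7126,  0.9624,  1.651 ])]
0.033 1.3361963267948966 [array([-0.2655,  0.8329, -0.3576,  1.8487,  0.5158,  0.5528, -1.196 ]), array([-0.4184,  0.809 , -0.3334,  1.9176,  0.5167,  0.4999, -1.3502]), array([-0.3243,  0.7619, -0.2965,  2.0758,  0.5713,  0.3823, -1.3142])]
0.033 -1.8053963267948965 [array([ 0.0957,  1.0621, -1.0352,  1.8381,  1.1325,  0.9782,  1.4428]), array([-0.0457,  1.0269, -1.0041,  1.9069,  1.134 ,  0.9219,  1.2655]), array([ 0.0735,  0.9656, -0.9659,  2.0648,  1.1794,  0.821 ,  1.2656])]
```

```bash
cat >> h.py <<'E'
CS=np.array([.489,.257]); CA=-.2335
def cs(x,y): return fr(CS,CA,x,y)
E
cat > mv.py <<'E'
from h import *
import sys
def go(src,dst):
    pick(*src,2.9,zf=.032); x,y=src; move_linear([x,y,.33],.3)
    place(*dst,CA+np.pi/2,zf=.033,hi=.33,op=.045,lo=.11)
E
python3 - <<'E'
from mv import *
go((.5132,-.2553),cs(.036,0))
c=cap("wrist"); cv2.imwrite("pics/w11.png",c["color"]); print(hubs(c,cs(.036,0),R=.035,z0=.05,z1=.064),cs(.036,0))
t=cap("top"); 
for q in [(-.042,-.042),(-.042,.042)]: print(hubs(t,st(*q),z0=.05,z1=.064))
E
```

```text
stop False [ 0.5135 -0.2553  0.0323]
w 0.025101631028287153 F [-0.6595  0.3108  3.3748]
w up 0.024516356643440384 [-0.0001 -0.3014 -2.6585]
touch True [0.5232 0.2488 0.0335]
placed 56.7083
(np.int64(261), array([0.5228, 0.2487, 0.0577]), array([0.5228, 0.2484, 0.0551])) [0.524  0.2487]
(np.int64(83), array([ 0.4355, -0.2813,  0.057 ]), array([ 0.4345, -0.2816,  0.0567]))
(np.int64(83), array([ 0.4507, -0.2002,  0.0564]), array([ 0.4517, -0.1992,  0.0573]))
```

View pics/w11.png

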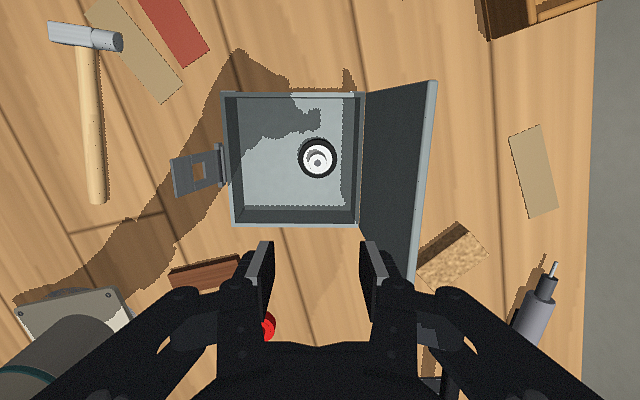

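Wheel 1 sits flat in the case (px 317,158), hub up; next the remaining two, still in their places in the tray.

```bash
python3 - <<'E'
from mv import *
go((.4507,-.2),cs(-.036,-.042))
t=cap("top"); h=hubs(t,st(-.042,-.042),z0=.05,z1=.064); print(h)
E
```

```text
stop False [ 0.451  -0.2     0.0322]
w 0.024785340107311846 F [-0.144  -0.0945  6.2003]
w up 0.024429044318210188 [-0.0699  0.2379 -1.9379]
touch True [0.4442 0.2245 0.0334]
placed 69.5583
(np.int64(84), array([ 0.4354, -0.2813,  0.0568]), array([ 0.4345, -0.2815,  0.0568]))
```

```bash
python3 - <<'E'
from mv import *
go((.4347,-.2819),cs(-.036,.042))
c=cap("wrist"); cv2.imwrite("pics/w12.png",c["color"])
for q in [(.036,0),(-.036,.042),(-.036,-.042)]: print(cs(*q),hubs(c,cs(*q),R=.035,z0=.05,z1=.064))
for t in ["lid_hinge","lid_edge","hasp_hinge","hasp_end"]:
    for d in tip_of("wrist",t)[:1]: print(t,round(d["conf"],2),w(c,d["point"]))
E
```

```text
stop False [ 0.435  -0.2819  0.0323]
w 0.024828545851281875 F [-0.6496 -0.4928  5.0104]
w up 0.02477044788028454 [ 1.2724 -0.6532 -1.253 ]
touch True [0.4637 0.3062 0.0335]
placed 82.7333
[0.524  0.2487] (np.int64(251), array([0.5223, 0.2494, 0.0576]), array([0.5227, 0.2484, 0.0551]))
[0.4637 0.3062] (np.int64(260), array([0.4633, 0.3058, 0.0577]), array([0.4633, 0.3055, 0.0552]))
[0.4443 0.2245] (np.int64(237), array([0.4441, 0.2256, 0.0579]), array([0.4439, 0.2245, 0.0552]))
lid_hinge 0.8 [0.582  0.2353 0.0674]
lid_edge 0.73 [0.6017 0.2238 0.2546]
hasp_hinge 0.69 [0.3901 0.2824 0.0747]
hasp_end 0.84 [0.3656 0.2821 0.1601]
```

View pics/w12.png

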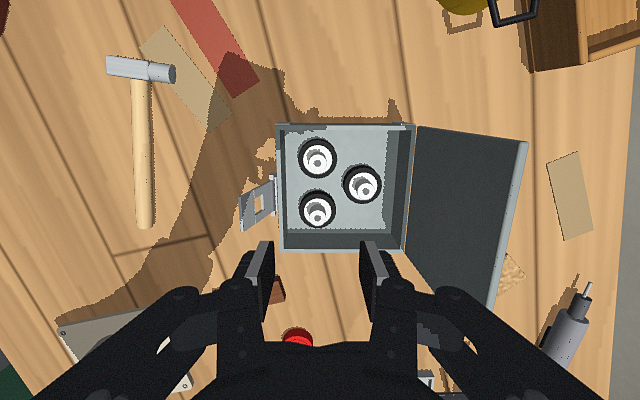

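```bash
cat > lid.py <<'E'
from h import *
H=.011;r=.145;Y=-.045;YAW=CA+np.pi
def tcp(th,clr=0):
    x=.095-r*np.cos(th)+(.008+clr)*np.sin(th)+H; z=.0665+r*np.sin(th)+(.008+clr)*np.cos(th)
    return [*cs(x,Y),z]
E
python3 - <<'E'
from lid import *
from h import *
s=tcp(1.6,.03); print(s)
for p in [[*s[:2],.36],s,tcp(1.6),tcp(1.),tcp(.5),tcp(0)]:
    print(ik(p,yq(YAW)))
E
```

```text
[np.float64(0.6227831929177697), np.float64(0.17892598330918144), np.float64(0.21032859059356926)]
[ 0.2431  0.7484 -1.1769  1.3154  0.6813  1.5032  0.4708]
[ 0.2405  0.8786 -1.1043  1.5277  0.8116  1.2468  0.3512]
[ 0.2437  0.8457 -1.1117  1.6038  0.7998  1.2097  0.3019]
[ 0.2231  0.7773 -1.1123  1.8187  0.7967  1.0749  0.1423]
[ 0.1535  0.783  -1.0497  1.9738  0.8717  0.926  -0.02  ]
[ 0.0542  0.8451 -0.9163  2.0633  1.014   0.7741 -0.1761]
```

```bash
python3 - <<'E'
from lid import *
p=read_eef_pos(); move_linear([p[0],p[1],.40],.2); grip(0.0,30)
move_joints([-.3,.5,0,1.25,0,1.39,1.06]); print(read_eef_pos(),read_tool_rot())
s=tcp(1.6,.03)
for p in [[*s[:2],.36],s,tcp(1.6),tcp(1.),tcp(.5),tcp(0)]: print(ik(p,yq(YAW)))
E
```

```text
[0.6239 0.1641 0.4087] [0.1051 0.9945 0.0004 0.0005]
[-0.3235  0.5271  0.0008  1.3343 -0.0004  1.2801  1.0146]
[-0.3202  0.6461 -0.0049  1.5458  0.0036  0.9498  1.0111]
[-0.3437  0.6078 -0.0079  1.6219  0.0057  0.9118  0.9836]
[-0.4205  0.5349 -0.0174  1.8367  0.0128  0.7701  0.8927]
[-0.4785  0.5588 -0.0238  1.9911  0.0227  0.592   0.8198]
[-0.5104  0.6636 -0.02    2.079   0.0317  0.3993  0.7819]
```

```bash
python3 - <<'E'
from lid import *
s=tcp(1.6,.03); movep([*s[:2],.36],yq(YAW)); 
c=cap("wrist"); cv2.imwrite("pics/w13.png",c["color"])
print(move_linear(s,.15,f_stop=8),read_gripper_width(),read_wrist_force())
for th in [1.6,1.45,1.3]:
    print(th,move_linear(tcp(th),.1,f_stop=25),read_wrist_force())
c=cap("side"); cv2.imwrite("pics/s13.png",c["color"]);print(read_clock())
E
```

```text
False -0.00013258336427312203 [ 0.6015 -0.247  -0.172 ]
1.6 False [-1.1041  0.9103 -0.866 ]
1.45 False [ 0.5201 -0.0395 -0.0493]
1.3 False [ 0.7979  0.0083 -0.3705]
88.675
```

View pics/w13.png

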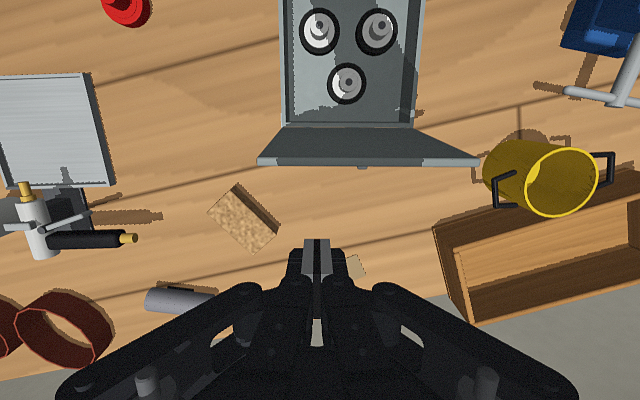

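View pics/s13.png

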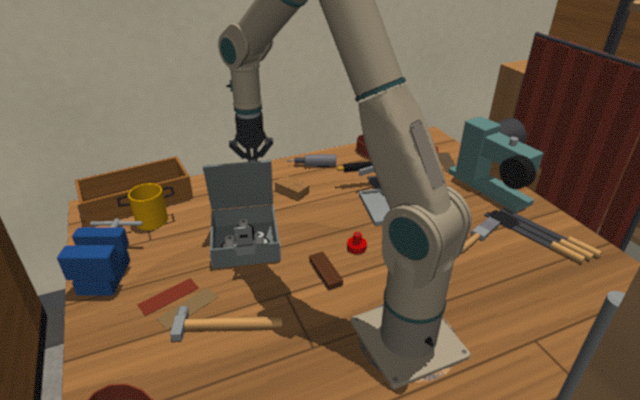

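```bash
python3 - <<'E'
from lid import *
for th in [1.15,1.0,.85,.7]:
    print(th,move_linear(tcp(th),.1,f_stop=25),read_wrist_force())
c=cap("side"); cv2.imwrite("pics/s14.png",c["color"][100:300,150:350].repeat(3,0).repeat(3,1));print(read_clock())
for d in tip_of("side","lid_edge")[:1]: print(w(c,d["point"]),d["conf"])
E
```

```text
1.15 False [0.5149 0.0872 0.2508]
1.0 False [ 0.7448 -0.5817  0.2996]
0.85 False [ 0.0984  0.1237 -0.0195]
0.7 False [-0.0082  0.926   0.9388]
90.1917
[0.4498 0.2707 0.1956] 0.68
```

View pics/s14.png

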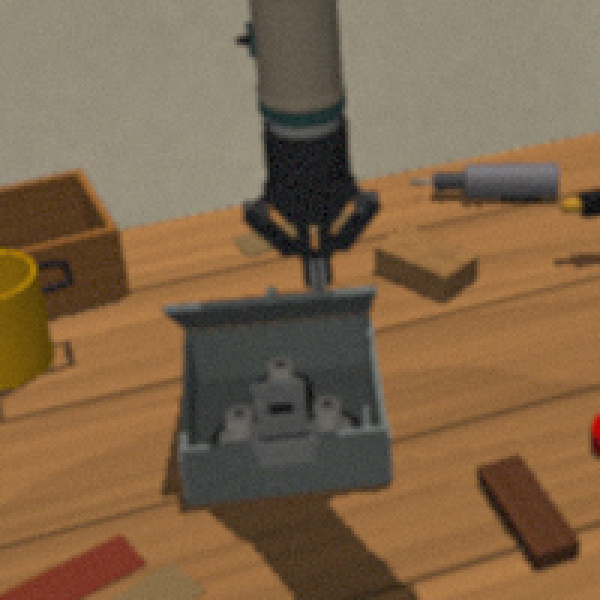

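```bash
python3 - <<'E'
from lid import *
for th in [.55,.4,.25,.12]:
    print(th,move_linear(tcp(th),.1,f_stop=20),read_wrist_force())
p=tcp(0); p[2]-=.004
print(move_linear(p,.03,f_stop=12),read_eef_pos(),read_wrist_force())
p=read_eef_pos(); move_linear([p[0],p[1],.2],.2)
c=cap("side"); cv2.imwrite("pics/s15.png",c["color"][100:300,150:350].repeat(3,0).repeat(3,1));print(read_clock())
for t in ["lid_edge","hasp_end","hasp_hinge"]:
  for d in tip_of("side",t)[:1]: print(t,w(c,d["point"]),d["conf"])
E
```

```text
0.55 False [-0.1556 -0.0657  0.6402]
0.4 False [ 0.0461 -0.5038  1.2391]
0.25 False [ 0.1824 -0.3314  0.4692]
0.12 False [-0.1719 -0.8136  0.0844]
True [0.4414 0.2224 0.0745] [-1.1794 -0.7435  9.5018]
93.1
lid_edge [0.4015 0.284  0.073 ] 0.92
hasp_end [0.3906 0.2801 0.081 ] 0.72
hasp_hinge [0.3885 0.2795 0.08  ] 0.87
```

View pics/s15.png

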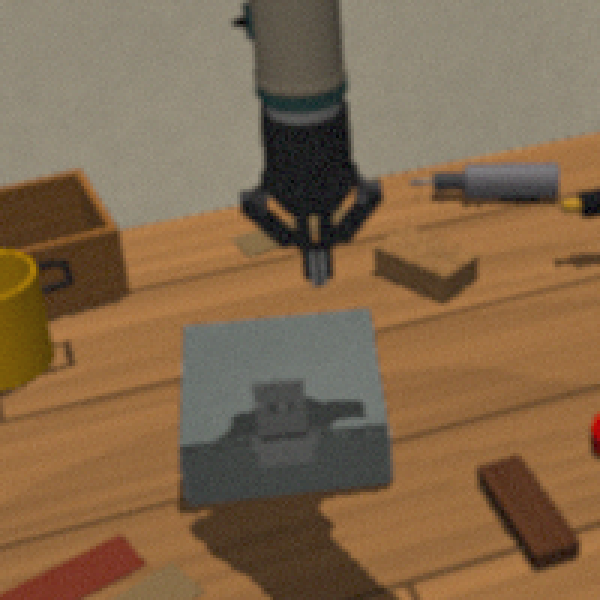

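```bash
cat > hasp.py <<'E'
from h import *
YAW=CA+np.pi;H=.011
def tcp(ph,r=.064,clr=0.,h=H):
    x=-.101+r*np.cos(ph)-(.003+clr)*np.sin(ph)-h; z=.078+r*np.sin(ph)+(.003+clr)*np.cos(ph)
    return [*cs(x,0),z]
E
python3 - <<'E'
from hasp import *
move_linear([*read_eef_pos()[:2],.3],.2)
s=tcp(1.95,clr=.03); print(s)
for p in [[*s[:2],.28],s]+[tcp(a) for a in (1.9,1.4,.9,.4)]: print(ik(p,yq(YAW)))
E
```

```text
[np.float64(0.3271670025971771), np.float64(0.2954900827747906), np.float64(0.12523745432565517)]
[-0.7581  0.267  -0.0509  2.0015  0.0175  0.8735  0.5189]
[-0.777   0.5203 -0.0298  2.183   0.0349  0.4388  0.5028]
[-0.721   0.5143 -0.0274  2.127   0.0281  0.5005  0.5678]
[-0.67    0.5277 -0.0226  2.0732  0.0221  0.5409  0.6288]
[-0.6271  0.5683 -0.0168  2.0315  0.0175  0.5419  0.681 ]
[-0.5998  0.6242 -0.0124  2.011   0.0149  0.5064  0.7144]
```

```bash
python3 - <<'E'
from hasp import *
s=tcp(1.95,clr=.03); movep([*s[:2],.28],yq(YAW))
c=cap("wrist"); cv2.imwrite("pics/w16.png",c["color"])
for t in ["hasp_end","hasp_hinge"]:
  for d in tip_of("wrist",t)[:1]: print(t,w(c,d["point"]),d["conf"])
print(cs(-.101,0),cs(-.061,0),proj(c,[*cs(-.061,0),.0865]),proj(c,[*cs(-.101,0),.078]))
E
```

```text
hasp_end [0.366  0.2823 0.1582] 0.95
hasp_hinge [0.3937 0.2808 0.0751] 0.8
[0.3907 0.2804] [0.4297 0.2711] (np.float64(317.07435959974197), np.float64(257.26971946168595)) (np.float64(317.1652492309095), np.float64(225.52644274010876))
```

View pics/w16.png

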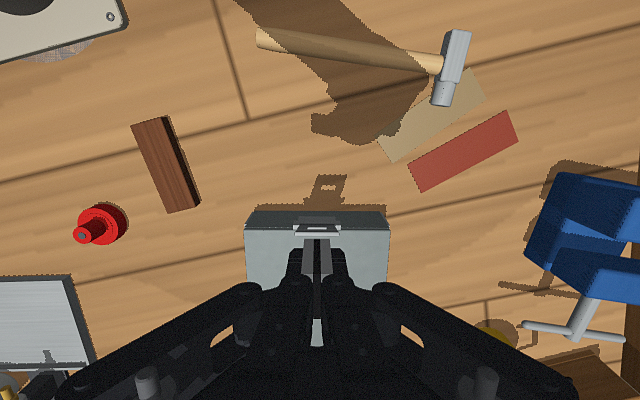

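```bash
python3 - <<'E'
from hasp import *
s=tcp(1.95,clr=.03)
print(move_linear(s,.15,f_stop=6))
for a in [1.9,1.7,1.5,1.3,1.1,.9,.7,.5]:
    print(a,move_linear(tcp(a),.08,f_stop=10),read_wrist_force())
for a,h in [(.35,.007),(.2,.003),(.1,0.)]:
    print(a,move_linear(tcp(a,r=.067,h=h),.08,f_stop=10),read_wrist_force())
p=tcp(0,r=.067,h=0); p[2]-=.006
print(move_linear(p,.02,f_stop=10),read_eef_pos(),read_wrist_force())
p=read_eef_pos(); move_linear([p[0],p[1],.3],.2)
x=cs(-.12,0); movep([*cs(-.03,0),.30],yq(YAW))
c=cap("wrist"); cv2.imwrite("pics/w17.png",c["color"])
for n in ("wrist","side"):
  if n=="side": c=cap(n); cv2.imwrite("pics/s17.png",c["color"][100:300,150:350].repeat(3,0).repeat(3,1))
  for t in ["lid_edge","hasp_end","hasp_hinge"]:
    for d in tip_of(n,t)[:1]: print(t,w(c,d["point"]),d["conf"])
print(read_clock(), cs(-.019,0))
E
```

```text
False
1.9 False [-0.4726  0.0879 -0.3683]
1.7 False [ 0.4102  0.0185 -0.2198]
1.5 False [ 0.1092  0.1719 -1.0613]
1.3 False [ 0.58   -0.6514 -0.2574]
1.1 False [-0.3605 -0.421   0.4748]
0.9 False [-0.8878 -1.2358 -0.561 ]
0.7 False [-0.5777 -0.4278 -0.5338]
0.5 False [0.1537 0.0169 0.1333]
0.35 False [-0.6213 -0.4414  0.1407]
0.2 False [-0.0518  0.6071  0.1564]
0.1 False [-0.4515 -0.4226 -0.1629]
True [0.4559 0.2651 0.0799] [-1.0087 -0.9809  8.2962]
lid_edge [0.471  0.2631 0.0807] 0.43
hasp_end [0.4706 0.2607 0.081 ] 0.77
lid_edge [0.4022 0.2819 0.0732] 0.94
hasp_end [0.4693 0.2627 0.0777] 0.81
hasp_hinge [0.3901 0.2806 0.0792] 0.65
101.8167 [0.4705 0.2614]
```

View pics/w17.png

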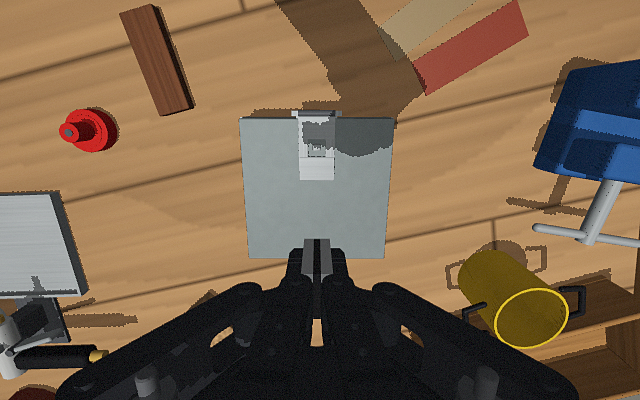

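View pics/s17.png

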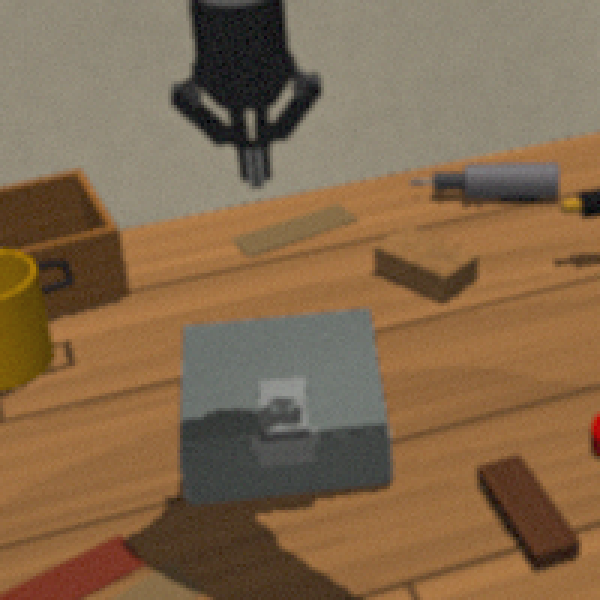

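```bash
python3 - <<'E'
from h import *
c=cap("top"); cv2.imwrite("pics/t18.png",c["color"])
for t in ["spraycan","sandblock"]:
  for d in tip_of("top",t)[:1]: print(t,w(c,d["point"]),d["conf"])
job_done(); print(read_clock())
E
```

```text
spraycan [ 0.5984 -0.3662  0.0006] 0.92
sandblock [ 0.7013  0.0254 -0.0006] 0.59
the job is handed in; nothing more can be done
the job is handed in; nothing more can be done
```

View pics/t18.png

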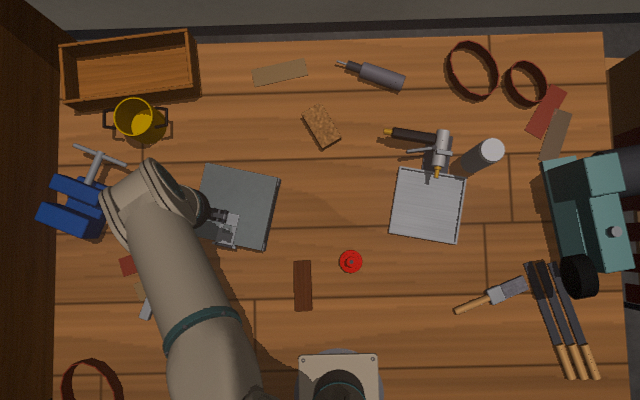

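The job is handed in at about 102 s on the robot's clock. No verdict was reported.

- **Wheels to tray:** I set the three black wheels flat, hub up, in the tray. The red look-alike stayed where it was.
- **Air gun:** With all three in the tray I squeezed the trigger to its stop and held it for more than 1.5 s. The opening read 38.7 mm and did not move when I raised the grip from 40 N to 70 N. The pictures then showed the trigger sprung back.
- **Wheels to case:** All three went into the grey case flat, hub up. The hub tops measured 57–58 mm above the bench, as expected, and the wheels were within 2 mm of where I aimed.
- **Lid and hasp:** The lid is shut, with the fingertip meeting its face at 74.5 mm. The hasp lies flat over the catch, pressed down at 79.9 mm, and both the wrist and side pictures show the catch through the slot.
- **Bystanders:** The spray can and sanding block read within 5 mm of their first positions, which is about the accuracy of the detector.

No check failed. The wrist camera's first lid-edge readings were off, but they were low-confidence and the side camera and the contact heights agreed with each other. The wheels stayed put at every look, so I saw no sign of one being knocked aside.

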